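# Snug a label roll in its unwinder and close the keeper

### The job

Make the green label roll lying in the wooden unwinder ready to run: push the red sliding guide so that it drives the roll along the rods until it stops flush against the black brake pad in front of the wooden end plate, and keep pressing there firmly but gently for about a second. Then swing the yellow-tipped keeper fully down over the roll, and leave the guide still touching the roll. Move the roll only with the guide, not with your fingers, do not crush it, and leave the mug, the spare roll and the price gun around it alone.

Things in the scene. Friction and masses are not known exactly. Their poses are not given: they have to be found in the camera images.
- rack: Plywood unwinder fixed to the table, base 170 x 310 x 14 mm. Origin on the table's surface at its middle; y along its two steel rods (at x = +-30 mm, height 30 mm), z up; robot roughly on its -x side. End plate at +y, 120 mm high, inner face at y = 130 mm. Before it, on a screw, a rigid black pad (60 mm wide, at roll height) whose face stands at y = 98 to 122 mm: set anew each time, feel for it.
- roll: Green label roll, 100 mm diameter, 50 mm wide, 0.2 to 0.4 kg, lying on the rods, axis (own y) along the rack's y, free to slide. Origin at its centre, 77 mm above the table (top at 127 mm); end faces 25 mm either way. Seating it takes a squeeze by the guide of over 9 N (best 15) for half a second against the pad; over 45 N crushes it (so may meeting the pad at 30 mm/s).
- guide (a joint): Travel of the red guide along the rack's +y, 0 to 0.19 m: an upright plate 110 mm wide, 10 mm thick, top edge 112 mm above the table, its face to the roll at rack y = -80 mm + this value. Drags with 4 N (the sliding roll adds 1 to 5 N), stays where left. Push its outer (-y) face. Bushings behind it reach 30 mm further to -y, at most 41 mm high.
- guide_face (a point): Centre of the guide's face towards the roll, 77 mm above the table, on the rack's middle line (moves with the guide).
- push_face (a point): Point on the outer (-y) face of the guide's push tab, 125 mm above the table, at rack x = -26 mm. The tab is 45 mm wide (x), 10 mm thick, its top 152 mm above the table; the guide plate below is flush with it. Nothing taller than 50 mm stands within 60 mm behind it (to -y).
- keeper (a joint): Angle of the keeper, an arm hinged on the guide (axis along rack y): 0 is fully down, level, pointing to rack -x over the roll, against its stop; pi/2 is upright; more leans back to rack +x. Starts raised. Stays where it is left; about 2 N at its tip moves it.
- keeper_hinge (a point): Hinge axis of the keeper on the guide, at rack x = +48 mm, 142 mm above the table, in the plane of the guide's face towards the roll.
- paddle (a point): Centre of the yellow paddle at the keeper's tip, 65 mm from the hinge axis, 24 mm to +y of the guide's face. The paddle is 20 mm along the arm, 42 mm along y and 8 mm thick; when the keeper is down its underside is 138 mm above the table and it lies over the roll at rack x = -17 mm.
- spare_roll: Spare label roll lying flat, 100 mm diameter, 40 mm high, origin under its centre. A bystander.
- mug: White mug, 80 mm wide, 95 mm high, origin under its centre. A bystander.
- gun_a: Red and black price gun lying near the unwinder, about 215 x 54 x 65 mm, origin on the table under its red housing. A bystander.
There are look-alikes about, which are no part of the job. What is shaped like the roll but purple is not meant.

How it is judged:
By the outcome, as a careful person would: the job done as asked, in the order asked, and still so for the second after the job is handed in, with the robot touching nothing.
It also fails if it takes over 67 s, if anything falls off the work surface, if the arm or the gripper's body presses on something with over 40 N, if the wrist force passes 120 N, or if a joint passes its speed limit or range.

### The arm

A 6-joint arm with a two-finger parallel gripper is mounted at the origin on the work surface. World frame = base frame: x ahead of the robot, y to its left, z up, the work surface at z = 0. Lengths are in m, angles in rad, forces in N, time in s.
With the tool pointing down it reaches from about 0.425 to 0.925 m from the base axis. Payload 12.5 kg.
Tool frame: the origin (TCP) lies on the centre line of the jaws, within the pads' length; the fingertips stand 25 mm ahead of it and the grasp point (between the pads) lies 6 mm ahead of it; z points along the fingers, y is the line along which they close (so a half turn about z gives the same grasp; the last joint's range is limited). The gripper opens to 85 mm and grips with 20 to 120 N. Pads are 22 mm wide; open, the fingers measure 114 mm over their backs; the gripper's body (76 mm by 85 mm) begins 54 mm behind the grasp point. The pads swing forward as they close: fully open they stand 13 mm farther back than shut.
Start: joints at [1.212, 0.491, 1.559, -0, 1.092, -0.106], TCP at [0.156, 0.605, 0.256] pointing down, gripper open.
Joint ranges: [-3.1, 3.1], [-0.84, 2.19], [0.05, 2.79], [-1.13, 4.28], [0.06, 2.93], [-2.69, 2.69]. Speed limits (rad/s): [2.22, 2.22, 2.79, 3.14, 3.14, 3.14].

### API

Orientations are given as [roll, pitch, yaw] about the fixed x, y, z axes, in that order (R = Rz(yaw) Ry(pitch) Rx(roll)).
In Python, from bench import read_state, imaging, order gives the robot as it stands.
- The arm moves only by the tool play_rows, never from a script. Its argument "series" is a list of rows, each a list of 7 numbers: the turn, a rotation vector about the tool's x, y, z normalised to -1 to 1, where 1 is pi rad, then the shift along the tool's x, y, z normalised to -1 to 1, where 1 is 0.2 m, then the opening, from 0 (shut) to 1 (fully open). In form: [[wx, wy, wz, tx, ty, tz, fingers], ...]. A call has 1 to 5 rows; each row is the pose to reach, as a shift and turn from the pose commanded when the call began, along the tool's axes at that moment, turning the shorter way round; what a row does not reach only later rows make up. A row lasts 1/12 s, in which the tool goes at most 41.7 mm and 7.16 degrees, less where a joint would pass 70% of its speed; a pose out of reach is approached as far as the arm can. A call with a number of a shift or a turn outside -1 to 1 is refused whole. A call with a gripper value outside its range is refused whole. The fingers move at their own pace and stop on an object; "newtons" is the grip in N (left out, the last holds). Time passes only in rows, so rows that repeat a pose let the fingers close. It gives the time, the measured TCP pose, the force, the opening and the grip force at its end, in the units of the state.
- read_state(): the state, without advancing time (a new reading comes with each control period).
- imaging.capture(name): name is "scene" or "top" or "wrist"; returns a dict with "pixels" (480x640x3 uint8, red, green, blue), "fovy" (degrees; the focal length in pixels is half the picture's height over the tangent of half this angle, whatever the lens; pixels are square), "cx", "cy" (the principal point, pixels), "world_from_camera" (4x4, takes a point from camera to world coordinates). Camera axes: x right, y down, z forward; pixel columns grow to the right and rows downward; lengths in m; the calibration is good to about 2 mm. A picture is of the moment at which its call begins. There is no depth.
- order.sign_off(): hands the job in; it is judged then, once.
Trained networks look in the newest picture that a camera, given by its name, has taken for a name from the list of things; names that differ only in an ending like _2 or _b are one class to them, and where a whole thing is asked for, a point or a joint stands for the part that bears it (a point fixed in the world has none). Each returns a list of dicts, best first, with "score" (0 to 1); they miss things now and then, are a little off and sometimes report something else, mostly with a low value. They report only what shows in the picture. A call takes as long as a camera call. They do not tell look-alikes from the thing itself.
- imaging.spot_in(camera, label): "centre" ([row, column] in pixels, amid what is visible of it).
- imaging.outline_of(camera, label): "mask" (480x640 bool, what is visible of it) and "centre" ([row, column] in pixels, amid what is visible of it).
- imaging.place_of(camera, label): "centre" ([row, column] in pixels: a listed point, or the origin of a listed thing).
The state is a dict: "time_s": time; "joint_pos": joint angles; "joint_velocities": joint speeds; "tau": joint torques, N m; "position": TCP position; "tcp_rot": TCP orientation; "contact_force": force on the tool from outside, world axes, zero at the start; "wrist_torque": the same for the moment, N m; "finger_gap": finger opening in m; "finger_force": force on a finger pad.
Only numpy, scipy, OpenCV 4.12 (cv2) and the standard library are available. Lean on these libraries where they do the work, as an engineer would, in place of code of your own. Each camera call takes 0.05 s, during which the arm holds its last target. There are 200 camera calls.

## Working session

There is one attempt and no reset: what is moved stays moved. The work goes in short steps, Python scripts to look and compute and a tool call to move; the robot and the scene stay as the last step left them, time stands still between calls to the robot, and variables do not carry over. Pictures are saved under pics/ and viewed, at most 10 in all, crops included, and the job is handed in when it is done.

Besides the shell and the picture viewer there is one more tool, called as name(argument=value, ...), one argument or row to a line, values as JSON. play_rows: Moves the arm, as the interface text tells. Scaled input: -1 to 1 covers 0.2 m each way for a shift and pi rad each way for a turn. Its arguments: {"type":"object","properties":{"series":{"type":"array"},"newtons":{"type":"number"}},"required":["series"]}

```bash
mkdir -p pics; ls; cat > h.py <<'E'
import numpy as np, cv2
from bench import read_state, imaging, order
def cap(n):
    d=imaging.capture(n); h,w=d["pixels"].shape[:2]
    d["f"]=h/2/np.tan(np.radians(d["fovy"])/2); return d
def ray(d,rc):
    v=np.array([(rc[1]-d["cx"])/d["f"],(rc[0]-d["cy"])/d["f"],1.]); T=np.array(d["world_from_camera"])
    return T[:3,3],T[:3,:3]@v
def atz(d,rc,z):
    o,v=ray(d,rc); return o+v*(z-o[2])/v[2]
def proj(d,p):
    T=np.array(d["world_from_camera"]); c=T[:3,:3].T@(np.asarray(p)-T[:3,3]); return [c[1]/c[2]*d["f"]+d["cy"],c[0]/c[2]*d["f"]+d["cx"]]
def save(d,n,box=None,s=1):
    im=d["pixels"][:,:,::-1]
    if box: im=im[box[0]:box[1],box[2]:box[3]]
    cv2.imwrite("pics/"+n,cv2.resize(im,None,fx=s,fy=s))
E
python3 - <<'E'
from h import *
ims=[]
for c in ("scene","top"):
    d=cap(c); save(d,c+".png"); print(c,d["fovy"],d["cx"],d["cy"],np.round(d["world_from_camera"],3).tolist())
    for l,z in (("rack",0),("roll",.077),("guide_face",.077),("push_face",.125),("keeper_hinge",.142),("paddle",.2),("mug",0),("spare_roll",0),("gun_a",0)):
        for r in imaging.place_of(c,l)[:3]: print(l,np.round(r["centre"]),round(r["score"],2),np.round(atz(d,r["centre"],z),3))
print(read_state())
E
```

```text
pics
scene 46.33053578782407 319.10601539617534 242.9920982169698 [[-0.519, 0.48, -0.707, 1.36], [0.854, 0.302, -0.422, 0.529], [0.011, -0.824, -0.567, 0.713], [0.0, 0.0, 0.0, 1.0]]
rack [255. 299.] 0.94 [ 0.532 -0.015  0.   ]
rack [297. 434.] 0.35 [0.511 0.287 0.   ]
roll [290. 254.] 0.92 [0.753 0.034 0.077]
roll [228. 313.] 0.55 [0.527 0.017 0.077]
guide_face [221. 278.] 0.89 [ 0.543 -0.062  0.077]
guide_face [189. 272.] 0.71 [ 0.438 -0.151  0.077]
push_face [192. 286.] 0.59 [ 0.5   -0.067  0.125]
keeper_hinge [206. 268.] 0.82 [ 0.591 -0.049  0.142]
paddle [186. 273.] 0.72 [ 0.603 -0.026  0.2  ]
paddle [293. 429.] 0.17 [0.744 0.346 0.2  ]
mug [334. 347.] 0.63 [0.694 0.193 0.   ]
spare_roll [233. 195.] 0.97 [ 0.588 -0.264  0.   ]
gun_a [293. 432.] 0.94 [0.501 0.28  0.   ]
top 54.024761455858616 317.53945566701356 245.7233933341303 [[-0.016, -0.994, 0.107, 0.493], [-1.0, 0.016, 0.003, 0.049], [-0.005, -0.107, -0.994, 0.934], [0.0, 0.0, 0.0, 1.0]]
rack [277. 352.] 0.88 [ 0.531 -0.016  0.   ]
roll [275. 337.] 0.85 [0.533 0.017 0.077]
roll [172. 337.] 0.64 [0.723 0.013 0.077]
roll [294.
[... 574 characters left out ...]
int_pos': array([ 1.21238568e+00,  4.90873783e-01,  1.55891006e+00,  1.29142054e-05,
        1.09172446e+00, -1.05579882e-01]), 'joint_velocities': array([-7.31562103e-04, -2.14806849e-04,  3.78163639e-04, -7.45470269e-04,
       -3.61458420e-05,  4.26736335e-04]), 'tau': array([ 4.05207693e-04, -6.18296099e+01, -2.61841571e+01, -7.00245323e-05,
        3.82679691e-04,  1.59517293e-05]), 'position': array([0.15630509, 0.60514163, 0.25633977]), 'tcp_rot': array([ 3.14150756e+00, -2.50761174e-06,  2.88875593e+00]), 'contact_force': array([0.69806689, 0.30683402, 0.90889773]), 'wrist_torque': array([-0.01878321, -0.02581967,  0.02043867]), 'finger_force': 0.0, 'finger_gap': 0.08523537976184348}
```

View pics/scene.png

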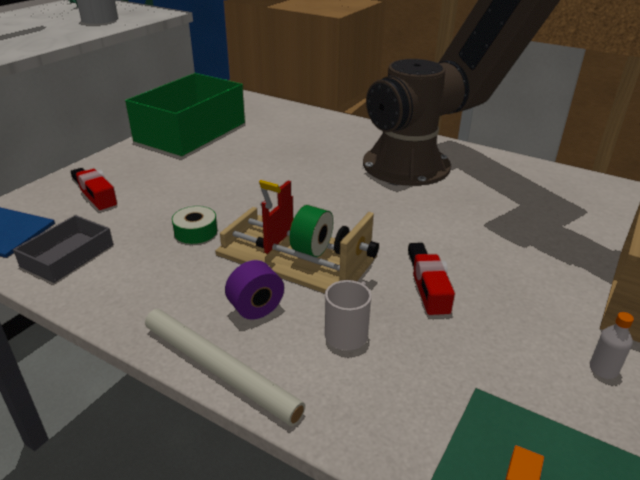

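View pics/top.png

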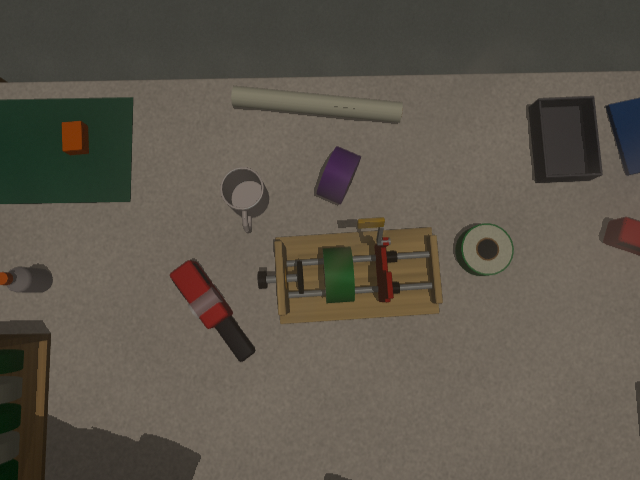

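The top view shows the rack around (278,355), with the red guide at (275,385) and the yellow paddle at (222,370). 

What could be taken for the roll:
- the green roll on the rods at (275,337), which matches the description and is my choice
- the purple roll at (172,337)
- the spare roll lying flat at (250,487)

Next I fit the rack model and check it in one crop.

```bash
cat > fit.py <<'E'
from h import *
from scipy.optimize import least_squares
def model(p):
    x,y,a,g,r,t=p; c,s=np.cos(a),np.sin(a)
    W=lambda q:np.array([x+c*q[0]-s*q[1],y+s*q[0]+c*q[1],q[2]])
    f=-.08+g
    m=dict(rack=(0,0,0),roll=(0,r,.077),guide_face=(0,f,.077),push_face=(-.026,f-.01,.125),keeper_hinge=(.048,f,.142),paddle=(.048-.065*np.cos(t),f+.024,.142+.065*np.sin(t)))
    return {k:W(v) for k,v in m.items()},W
def fit(p0=(.531,-.016,.07,.035,.033,1.8)):
    obs=[];D={}
    for c in ("scene","top"):
        d=D[c]=cap(c); m,_=model(p0)
        for l in m:
            R=[r for r in imaging.place_of(c,l) if np.hypot(*(np.array(r["centre"])-proj(d,m[l])))<25]
            if R: obs.append((d,l,R[0]["centre"],c))
    res=lambda p:np.concatenate([np.array(proj(d,model(p)[0][l]))-rc for d,l,rc,_ in obs])
    s=least_squares(res,p0,loss="soft_l1",f_scale=1.5,x_scale=[.01,.01,.1,.01,.01,.2])
    e=res(s.x).reshape(-1,2)
    for o,q in zip(obs,e): print(o[3],o[1],np.round(q,1))
    print("fit",np.round(s.x,4)); return s.x,D
E
python3 - <<'E'
from fit import *
p,D=fit(); m,W=model(p)
for k,v in m.items(): print(k,np.round(v,3))
d=D["top"]; im=d["pixels"].copy(); d2=dict(d,pixels=im)
def L(q):
    P=[proj(d,W(a))[::-1] for a in q]; cv2.polylines(im,[np.round(np.array(P)*16).astype(np.int32)],True,(0,255,255),1,shift=4)
L([(sx*.085,sy*.155,.014) for sx,sy in((1,1),(1,-1),(-1,-1),(-1,1))])
f=-.08+p[3]
L([(-.0485,f,.152),(-.0035,f,.152),(-.0035,f-.01,.152),(-.0485,f-.01,.152)])
for s in(1,-1):L([(s*.03,-.13,.030),(s*.03,.13,.030)])
L([(-.02,p[4]-.025,.127),(.02,p[4]-.025,.127),(.02,p[4]+.025,.127),(-.02,p[4]+.025,.127)])
save(d2,"fit.png",(200,340,240,460),3.5)
E
```

```text
scene rack [0.2 0.1]
scene roll [-2.   0.3]
scene guide_face [1.6 6.8]
scene push_face [-0.2 -1.9]
scene keeper_hinge [-1.3  0.1]
scene paddle [-4.8 -0.3]
top rack [-0.4  0.1]
top roll [2.5 0.1]
top guide_face [-1.  -0.1]
top push_face [-0.8 -1.6]
top keeper_hinge [ 0.7 -0.7]
top paddle [-1.6  2. ]
fit [ 0.5323 -0.0164  0.09    0.0362  0.0293  1.94  ]
rack [ 0.532 -0.016  0.   ]
roll [0.53  0.013 0.077]
guide_face [ 0.536 -0.06   0.077]
push_face [ 0.511 -0.072  0.125]
keeper_hinge [ 0.584 -0.056  0.142]
paddle [ 0.605 -0.03   0.203]
```

View pics/fit.png

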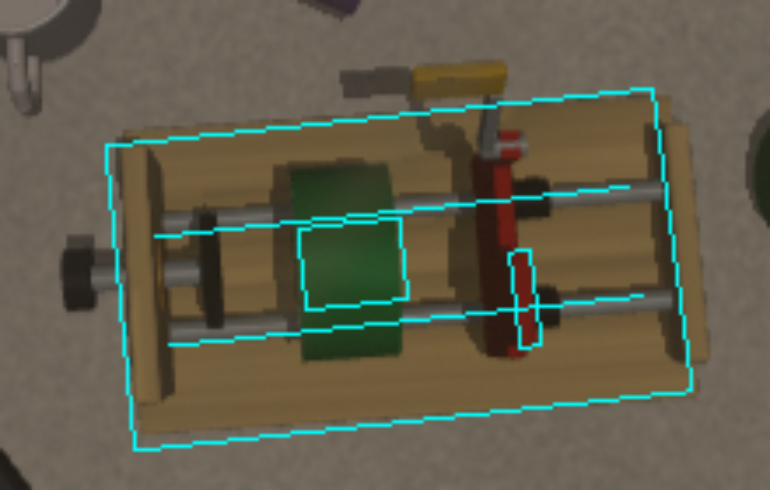

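The crop shows the green roll on the rods at (275,338) in the full picture. The tab overlay fits, but the fitted yaw is too large because the drawn rods run askew of the real ones. I'll add rod points and refit.

```bash
python3 - <<'E'
import re
s=open("fit.py").read()
s=s.replace("for l in m:","for l in (k for k in m if k!='rack'):")
s=s.replace("    s=least","""    d=D["top"]; B=[]
    for cx_,cy_,rx in ((163,220,.03),(665,190,.03),(168,330,-.03),(670,300,-.03)):
        B.append((200+cy_/3.5,240+cx_/3.5,rx,.13 if cx_<300 else None))
    def rod(p):
        _,W=model(p); o=[]
        for r,c,rx,ry in B:
            w=atz(d,(r,c),.03)-W((0,0,.03)); ca,sa=np.cos(p[2]),np.sin(p[2]); q=(ca*w[0]+sa*w[1],-sa*w[0]+ca*w[1])
            o.append((q[0]-rx)*1000)
            if ry: o.append((q[1]-ry)*300)
        return np.array(o)
    s=least""",1).replace("least_squares(res,","least_squares(lambda p:np.r_[res(p),rod(p)],").replace('print("fit"','print("rod mm",np.round(rod(s.x),1)); print("fit"')
open("fit.py","w").write(s)
from fit import *
p,D=fit(); m,W=model(p)
for k,v in m.items(): print(k,np.round(v,3))
d=D["top"]
for q in((.085,.155,.014),(.085,-.155,.014),(-.085,.155,.014)): r=proj(d,W(q)); print("corner crop",np.round([(r[1]-240)*3.5,(r[0]-200)*3.5]))
E
```

```text
scene roll [-1.4  0.9]
scene guide_face [2.2 2.8]
scene push_face [-0.4  1. ]
scene keeper_hinge [ 0.1 -1.2]
scene paddle [-4.6 -1.1]
top roll [-0.2  0.4]
top guide_face [ 1.6 -2.2]
top push_face [-0.8 -5.4]
top keeper_hinge [0.8 2. ]
top paddle [-0.8  3.1]
rod mm [ 0.3 -0.1 -0.4  0.   0.1 -0.7]
fit [ 0.5346 -0.0193  0.0464  0.0401  0.0347  1.94  ]
rack [ 0.535 -0.019  0.   ]
roll [0.533 0.015 0.077]
guide_face [ 0.536 -0.059  0.077]
push_face [ 0.511 -0.07   0.125]
keeper_hinge [ 0.584 -0.057  0.142]
paddle [ 0.607 -0.032  0.203]
corner crop [115. 128.]
corner crop [664.  94.]
corner crop [131. 433.]
```

```bash
cat >> h.py <<'E'
from scipy.spatial.transform import Rotation as Ro
def row(tgt,yaw,tilt=None):
    s=read_state(); R=Ro.from_euler("xyz",s["tcp_rot"]); G=Ro.from_euler("xyz",[np.pi,0,yaw])
    w=(R.inv()*G).as_rotvec()/np.pi; t=R.inv().apply(np.array(tgt)-s["position"])/.2
    print("t",round(s["time_s"],2),"row",np.round(np.r_[w,t],4).tolist(),"mm",round(np.linalg.norm(t)*200,1),"F",np.round(s["contact_force"],1))
E
python3 -c "
from h import *
row((.32,.475,.276),2.889-.62)"
```

```text
t 2.3 row [0.0, 0.0, 0.1973, -0.9553, -0.4255, -0.0984] mm 210.1 F [ 0.8 -0.4  0.2]
```

play_rows(
  series=[
    [0,0,0.198,-0.94,-0.43,-0.1,0],
    [0,0,0.198,-0.94,-0.43,-0.1,0],
    [0,0,0.198,-0.94,-0.43,-0.1,0],
    [0,0,0.198,-0.94,-0.43,-0.1,0],
    [0,0,0.198,-0.94,-0.43,-0.1,0],
  ],
)

```text
time_s: 2.72
position: [0.318, 0.4735, 0.2766]
tcp_rot: [3.141, -0.0, 2.261]
contact_force: [0.2, 0.9, 1.1]
finger_gap: 0.0256
finger_force: 0.0
```

```bash
python3 -c "
from h import *
row((.45,.34,.276),2.269-.62)
print(read_state()['position'],read_state()['tcp_rot'])"
```

```text
t 2.72 row [0.0001, -0.0, 0.1948, -0.9349, 0.0842, 0.0031] mm 187.7 F [0.2 0.9 1.1]
[0.31797162 0.47346001 0.27663395] [ 3.14125861e+00 -5.38150340e-05  2.26093459e+00]
```

play_rows(
  series=[
    [0,0,0.205,-0.935,0.084,0,0],
    [0,0,0.205,-0.935,0.084,0,0],
    [0,0,0.205,-0.935,0.084,0,0],
    [0,0,0.205,-0.935,0.084,0,0],
    [0,0,0.205,-0.935,0.084,0,0],
  ],
)

```text
time_s: 3.13
position: [0.4521, 0.3392, 0.2764]
tcp_rot: [3.141, 0.0, 1.633]
contact_force: [-0.2, 0.3, -0.4]
finger_gap: -0.0001
finger_force: 0.0
```

```bash
python3 -c "
from h import *
row((.49,.15,.276),1.617)"
```

```text
t 3.13 row [0.0002, 0.0001, 0.0052, -0.956, 0.1297, 0.0025] mm 192.9 F [-0.2  0.3 -0.4]
```

play_rows(
  series=[
    [0,0,0.005,-0.956,0.13,0,0],
    [0,0,0.005,-0.956,0.13,0,0],
    [0,0,0.005,-0.956,0.13,0,0],
    [0,0,0.005,-0.956,0.13,0,0],
    [0,0,0.005,-0.956,0.13,0,0],
  ],
)

```text
time_s: 3.55
position: [0.4894, 0.1502, 0.2765]
tcp_rot: [3.141, 0.0, 1.625]
contact_force: [0.4, 0.7, 0.1]
finger_gap: 0.0003
finger_force: 0.0
```

play_rows(
  series=[
    [0,0,0,-1,0.036,0,0],
    [0,0,0,-1,0.036,0,0],
    [0,0,0,-1,0.036,0,0],
    [0,0,0,-1,0.036,0,0],
    [0,0,0,-1,0.036,0,0],
  ],
)

```text
time_s: 3.97
position: [0.5072, -0.0487, 0.2765]
tcp_rot: [3.141, 0.0, 1.625]
contact_force: [-0.0, -0.1, -0.6]
finger_gap: 0.0005
finger_force: 0.0
```

```bash
python3 -c "
from h import *
row((.513,-.125,.276),1.617)"
```

```text
t 3.97 row [0.0002, 0.0001, 0.0026, -0.3824, 0.0081, 0.0026] mm 76.5 F [-0.  -0.1 -0.6]
```

play_rows(
  series=[
    [0,0,0.0026,-0.382,0.01,0,0],
    [0,0,0.0026,-0.382,0.01,0,0],
    [0,0,0.0026,-0.382,0.01,0.1,0],
  ],
)

```text
time_s: 4.22
position: [0.5152, -0.1277, 0.2587]
tcp_rot: [3.136, 0.003, 1.614]
contact_force: [1.4, -0.1, -0.3]
finger_gap: 0.0002
finger_force: 0.0
```

play_rows(
  series=[
    [0,0,0,0,0,0.58,0],
    [0,0,0,0,0,0.58,0],
    [0,0,0,0,0,0.58,0],
    [0,0,0,0,0,0.58,0],
  ],
)

```text
time_s: 4.55
position: [0.5113, -0.1216, 0.1353]
tcp_rot: [-3.134, -0.004, 1.617]
contact_force: [-1.0, 0.9, -0.1]
finger_gap: 0.0001
finger_force: 0.0
```

```bash
python3 - <<'E'
from h import *
row((.512,-.092,.14),1.617)
d=cap("scene"); save(d,"pre.png",(110,300,190,420),3)
E
```

```text
t 4.55 row [-0.0025, -0.0011, 0.0001, 0.1479, 0.0102, -0.0232] mm 30.0 F [-1.   0.9 -0.1]
```

View pics/pre.png

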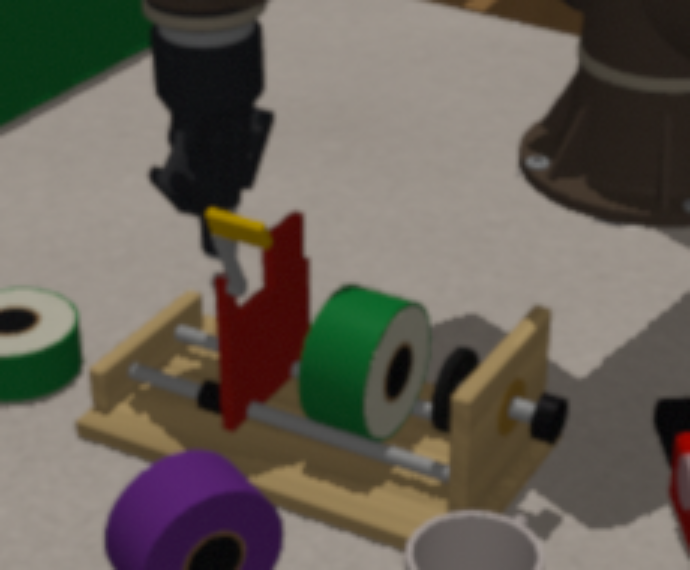

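The gripper now stands behind the guide's tab, seen at crop (225,240), and the guide, roll and pad line up along the rods. Approaching contact.

play_rows(
  series=[
    [0,0,0,0.04,0,0,0],
    [0,0,0,0.08,0,0,0],
    [0,0,0,0.12,0,0,0],
    [0,0,0,0.14,0,0,0],
    [0,0,0,0.155,0,0,0],
  ],
)

```text
time_s: 5.02
position: [0.5124, -0.0903, 0.1415]
tcp_rot: [3.14, 0.001, 1.619]
contact_force: [-0.4, 0.4, -0.1]
finger_gap: 0.0
finger_force: 0.0
```

play_rows(
  series=[
    [0,0,0,0.015,0,0,0],
    [0,0,0,0.03,0,0,0],
    [0,0,0,0.045,0,0,0],
    [0,0,0,0.06,0,0,0],
    [0,0,0,0.075,0,0,0],
  ],
)

```text
time_s: 5.43
position: [0.5115, -0.0764, 0.1404]
tcp_rot: [3.141, 0.0, 1.618]
contact_force: [-1.6, -4.4, 2.9]
finger_gap: 0.0001
finger_force: 2.1
```

play_rows(
  series=[
    [0,0,0,0.03,0,0,0],
    [0,0,0,0.06,0,0,0],
    [0,0,0,0.09,0,0,0],
    [0,0,0,0.12,0,0,0],
    [0,0,0,0.14,0,0,0],
  ],
)

```text
time_s: 5.85
position: [0.5101, -0.0477, 0.1404]
tcp_rot: [3.141, -0.0, 1.618]
contact_force: [-0.7, -5.0, 2.8]
finger_gap: -0.0002
finger_force: 2.2
```

play_rows(
  series=[
    [0,0,0,0.01,0,0,0],
    [0,0,0,0.02,0,0,0],
    [0,0,0,0.03,0,0,0],
    [0,0,0,0.04,0,0,0],
    [0,0,0,0.05,0,0,0],
  ],
)

```text
time_s: 6.27
position: [0.5096, -0.0382, 0.1403]
tcp_rot: [3.142, -0.0, 1.618]
contact_force: [-1.5, -4.2, 2.6]
finger_gap: -0.0001
finger_force: 2.1
```

play_rows(
  series=[
    [0,0,0,0.01,0,0,0],
    [0,0,0,0.02,0,0,0],
    [0,0,0,0.03,0,0,0],
    [0,0,0,0.04,0,0,0],
    [0,0,0,0.05,0,0,0],
  ],
)

```text
time_s: 6.68
position: [0.5091, -0.0283, 0.1403]
tcp_rot: [-3.142, 0.0, 1.618]
contact_force: [-1.4, -6.2, 3.0]
finger_gap: -0.0001
finger_force: 3.1
```

play_rows(
  series=[
    [0,0,0,0.012,0,0,0],
    [0,0,0,0.025,0,0,0],
    [0,0,0,0.038,0,0,0],
    [0,0,0,0.05,0,0,0],
    [0,0,0,0.062,0,0,0],
  ],
)

```text
time_s: 7.1
position: [0.5085, -0.0159, 0.1403]
tcp_rot: [-3.142, 0.0, 1.618]
contact_force: [-1.4, -7.7, 3.2]
finger_gap: 0.0002
finger_force: 3.1
```

play_rows(
  series=[
    [0,0,0,0.012,0,0,0],
    [0,0,0,0.024,0,0,0],
    [0,0,0,0.034,0,0,0],
    [0,0,0,0.042,0,0,0],
    [0,0,0,0.05,0,0,0],
  ],
)

```text
time_s: 7.52
position: [0.508, -0.0059, 0.1403]
tcp_rot: [-3.141, 0.0, 1.618]
contact_force: [-1.5, -7.3, 4.2]
finger_gap: 0.0002
finger_force: 3.1
```

```bash
python3 - <<'E'
from fit import *
p,D=fit((.5346,-.0193,.0464,.098,.072,1.94))
save(D["top"],"mid.png",(200,340,240,460),3)
E
```

```text
scene roll [-3.4  3.2]
scene guide_face [-0.4  3.6]
scene push_face [-2.2  0.3]
scene keeper_hinge [-0.9  1.7]
scene paddle [-3.3 -0.4]
top roll [3.  0.9]
top keeper_hinge [-0.2 -0.2]
top paddle [-0.8  1.2]
rod mm [-0.7 -0.1 -0.3 -1.   0.1 -0.6]
fit [ 0.5351 -0.0193  0.0424  0.1185  0.0606  1.8673]
```

View pics/mid.png

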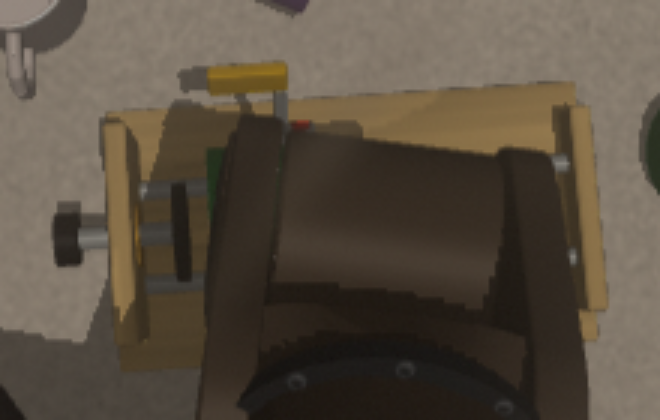

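The top view shows the roll's front edge at crop column 207 and the pad's face at about column 190, so roughly 10 mm remains. I'll creep at 12-15 mm/s.

play_rows(
  series=[
    [0,0,0,0.006,0,0,0],
    [0,0,0,0.012,0,0,0],
    [0,0,0,0.018,0,0,0],
    [0,0,0,0.024,0,0,0],
    [0,0,0,0.03,0,0,0],
  ],
)

```text
time_s: 8.53
position: [0.5077, -0.0002, 0.1402]
tcp_rot: [-3.141, 0.0, 1.618]
contact_force: [-0.6, -5.3, -0.1]
finger_gap: 0.0001
finger_force: 2.8
```

play_rows(
  series=[
    [0,0,0,0.005,0,0,0],
    [0,0,0,0.01,0,0,0],
    [0,0,0,0.015,0,0,0],
  ],
)

```text
time_s: 8.78
position: [0.5076, 0.0027, 0.1402]
tcp_rot: [-3.141, 0.0, 1.618]
contact_force: [0.1, -5.8, -0.9]
finger_gap: -0.0001
finger_force: 2.8
```

play_rows(
  series=[
    [0,0,0,0.005,0,0,0],
    [0,0,0,0.01,0,0,0],
    [0,0,0,0.015,0,0,0],
  ],
)

```text
time_s: 9.03
position: [0.5075, 0.0057, 0.1402]
tcp_rot: [-3.141, 0.0, 1.618]
contact_force: [-0.7, -5.9, -0.4]
finger_gap: 0.0002
finger_force: 2.8
```

play_rows(
  series=[
    [0,0,0,0.005,0,0,0],
    [0,0,0,0.01,0,0,0],
  ],
)

```text
time_s: 9.2
position: [0.5074, 0.0077, 0.1402]
tcp_rot: [-3.141, 0.0, 1.618]
contact_force: [-0.9, -6.0, -1.0]
finger_gap: 0.0
finger_force: 2.8
```

play_rows(
  series=[
    [0,0,0,0.005,0,0,0],
    [0,0,0,0.01,0,0,0],
  ],
)

```text
time_s: 9.37
position: [0.5073, 0.0091, 0.1402]
tcp_rot: [-3.141, 0.002, 1.619]
contact_force: [-1.9, -22.8, -1.4]
finger_gap: 0.0001
finger_force: 11.3
```

play_rows(
  series=[
    [0,0,0,0,0,0,0],
    [0,0,0,0,0,0,0],
  ],
)

```text
time_s: 9.53
position: [0.5073, 0.009, 0.1402]
tcp_rot: [-3.141, 0.001, 1.618]
contact_force: [-0.5, -13.2, -1.8]
finger_gap: 0.0001
finger_force: 6.7
```

play_rows(
  series=[
    [0,0,0,0,0,0,0],
    [0,0,0,0,0,0,0],
    [0,0,0,0,0,0,0],
    [0,0,0,0,0,0,0],
    [0,0,0,0,0,0,0],
  ],
)

```text
time_s: 9.95
position: [0.5073, 0.009, 0.1402]
tcp_rot: [-3.141, 0.001, 1.618]
contact_force: [-1.5, -13.8, -0.6]
finger_gap: -0.0002
finger_force: 6.6
```

play_rows(
  series=[
    [0,0,0,0,0,0,0],
    [0,0,0,0,0,0,0],
    [0,0,0,0,0,0,0],
    [0,0,0,0,0,0,0],
    [0,0,0,0,0,0,0],
  ],
)

```text
time_s: 10.37
position: [0.5073, 0.009, 0.1402]
tcp_rot: [-3.141, 0.001, 1.618]
contact_force: [-1.3, -12.9, -0.6]
finger_gap: 0.0
finger_force: 6.6
```

The settled squeeze is only about 9 N, so I'll add a little and hold again.

play_rows(
  series=[
    [0,0,0,0.002,0,0,0],
    [0,0,0,0.002,0,0,0],
  ],
)

```text
time_s: 10.53
position: [0.5073, 0.009, 0.1402]
tcp_rot: [-3.141, 0.002, 1.618]
contact_force: [-0.4, -18.0, -0.8]
finger_gap: -0.0002
finger_force: 8.6
```

play_rows(
  series=[
    [0,0,0,0.001,0,0,0],
    [0,0,0,0.001,0,0,0],
    [0,0,0,0.001,0,0,0],
    [0,0,0,0.001,0,0,0],
    [0,0,0,0.001,0,0,0],
  ],
)

```text
time_s: 10.95
position: [0.5073, 0.009, 0.1402]
tcp_rot: [-3.141, 0.002, 1.618]
contact_force: [-1.3, -18.3, -0.3]
finger_gap: -0.0
finger_force: 9.4
```

play_rows(
  series=[
    [0,0,0,0,0,0,0],
    [0,0,0,0,0,0,0],
    [0,0,0,0,0,0,0],
    [0,0,0,0,0,0,0],
    [0,0,0,0,0,0,0],
  ],
)

```text
time_s: 11.37
position: [0.5073, 0.009, 0.1402]
tcp_rot: [-3.141, 0.002, 1.618]
contact_force: [-2.7, -18.8, -0.8]
finger_gap: 0.0001
finger_force: 9.4
```

play_rows(
  series=[
    [0,0,0,0,0,0,0],
    [0,0,0,0,0,0,0],
    [0,0,0,0,0,0,0],
    [0,0,0,0,0,0,0],
  ],
)

```text
time_s: 11.7
position: [0.5073, 0.009, 0.1402]
tcp_rot: [-3.141, 0.002, 1.618]
contact_force: [-1.9, -19.2, -1.4]
finger_gap: 0.0005
finger_force: 9.4
```

About 15 N held for 1.2 s. Now I back off and lift.

play_rows(
  series=[
    [0,0,0,-0.02,0,0,0],
    [0,0,0,-0.08,0,0,0],
    [0,0,0,-0.2,0,0,0],
    [0,0,0,-0.25,0,-0.1,0],
    [0,0,0,-0.25,0,-0.2,0],
  ],
)

```text
time_s: 12.12
position: [0.5094, -0.0414, 0.18]
tcp_rot: [-3.14, -0.001, 1.616]
contact_force: [0.3, -0.0, 0.8]
finger_gap: -0.0002
finger_force: 0.0
```

play_rows(
  series=[
    [0,0,0,0,0,-0.5,0],
    [0,0,0,-0.4,0,-0.8,0],
    [0,0,0,-0.8,0,-0.8,0],
    [0,0,0,-0.8,0,-0.8,0],
    [0,0,0,-0.8,0,-0.8,0],
  ],
)

```text
time_s: 12.53
position: [0.5153, -0.1707, 0.3235]
tcp_rot: [3.141, 0.0, 1.619]
contact_force: [1.2, 0.3, 0.0]
finger_gap: 0.0
finger_force: 0.0
```

```bash
python3 - <<'E'
from fit import *
p,D=fit((.5346,-.0193,.0464,.126,.075,1.9)); m,W=model(p)
for k,v in m.items(): print(k,np.round(v,3))
print(read_state()["position"])
save(D["top"],"seated.png",(190,340,230,460),3)
E
```

```text
scene roll [-1.8 -0.5]
scene guide_face [1.4 2.1]
scene push_face [ 2.5 -1. ]
scene keeper_hinge [-1.9  1.5]
top roll [ 1.4 -0.7]
top guide_face [ 0.1 -2.5]
top push_face [-0.6  0.2]
top keeper_hinge [2.7 2.1]
top paddle [-0.1  1.4]
rod mm [-0.3 -0.1 -0.1 -0.6  0.1 -0.4]
fit [ 0.5348 -0.0193  0.0431  0.131   0.0745  1.8407]
rack [ 0.535 -0.019  0.   ]
roll [0.532 0.055 0.077]
guide_face [0.533 0.032 0.077]
push_face [0.507 0.02  0.125]
keeper_hinge [0.581 0.034 0.142]
paddle [0.597 0.058 0.205]
[ 0.51578816 -0.1684598   0.3215342 ]
```

View pics/seated.png

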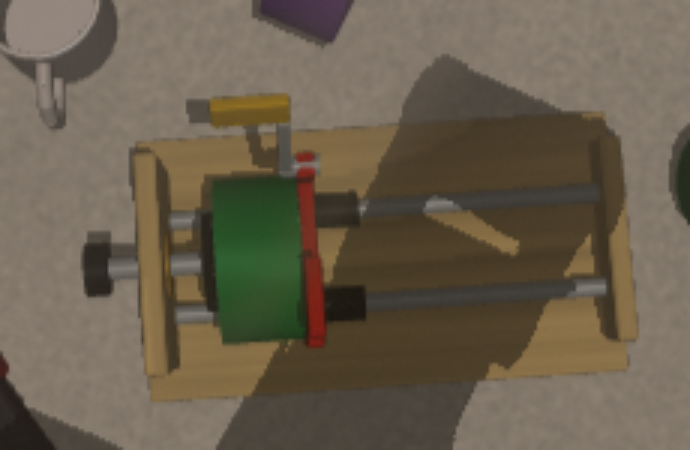

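The top view shows the roll seated between the pad (crop column 208) and the guide (column 305). The keeper is still up, with its paddle at (250,108). I'll go to its outer side.

```bash
cat > k.py <<'E'
from fit import *
_,W=model((.5347,-.0193,.0455,.131,.0745,1.85))
def krow(x,z,y=.076): row(W((x,y,z)),1.617)
E
python3 -c "
from k import *
krow(.122,.322);krow(.122,.217)"
```

```text
t 13.13 row [-0.0001, -0.0001, 0.0006, 1.1189, 0.7412, -0.0022] mm 268.4 F [ 1.  -0.  -0.4]
t 13.13 row [-0.0001, -0.0001, 0.0006, 1.1186, 0.7414, 0.5228] mm 288.1 F [ 1.  -0.  -0.4]
```

play_rows(
  series=[
    [0,0,0,0.8,0.741,0,0],
    [0,0,0,0.8,0.741,0,0],
    [0,0,0,0.8,0.741,0,0],
    [0,0,0,0.8,0.741,0,0],
    [0,0,0,0.8,0.741,0,0],
  ],
)

```text
time_s: 13.55
position: [0.6509, -0.0076, 0.3217]
tcp_rot: [-3.141, -0.0, 1.618]
contact_force: [0.7, -0.5, -0.0]
finger_gap: 0.0002
finger_force: 0.0
```

```bash
python3 -c "
from k import *
krow(.122,.32);krow(.122,.217)"
```

```text
t 13.55 row [-0.0, -0.0, 0.0004, 0.3479, 0.0276, 0.0087] mm 69.8 F [ 0.7 -0.5 -0. ]
t 13.55 row [-0.0, -0.0, 0.0004, 0.3478, 0.0277, 0.5237] mm 125.9 F [ 0.7 -0.5 -0. ]
```

play_rows(
  series=[
    [0,0,0,0.348,0.028,0,0],
    [0,0,0,0.348,0.028,0.12,0],
    [0,0,0,0.348,0.028,0.3,0],
    [0,0,0,0.348,0.028,0.45,0],
    [0,0,0,0.348,0.028,0.524,0],
  ],
)

```text
time_s: 13.97
position: [0.6509, 0.0614, 0.213]
tcp_rot: [-3.137, -0.0, 1.62]
contact_force: [0.3, 0.4, 0.3]
finger_gap: -0.0001
finger_force: 0.0
```

play_rows(
  series=[
    [0,0,0,0,0,0,0],
    [0,0,0,0,0,0,0],
  ],
)

```text
time_s: 14.13
position: [0.6523, 0.0604, 0.2168]
tcp_rot: [-3.14, -0.0, 1.618]
contact_force: [1.1, -0.3, 0.7]
finger_gap: -0.0003
finger_force: 0.0
```

```bash
python3 - <<'E'
from k import *
for x,z in ((.085,.217),(.066,.22),(.049,.228),(.033,.224),(.019,.216),(.008,.203),(0,.188),(-.003,.171)): krow(x,z)
d=cap("scene"); save(d,"k1.png",(110,290,220,420),3)
E
```

```text
t 14.13 row [-0.0003, -0.0, 0.0004, 0.0092, -0.1805, -0.0009] mm 36.1 F [ 1.1 -0.3  0.7]
t 14.13 row [-0.0003, -0.0, 0.0004, 0.0094, -0.2755, -0.0157] mm 55.2 F [ 1.1 -0.3  0.7]
t 14.13 row [-0.0003, -0.0, 0.0004, 0.0095, -0.3605, -0.0557] mm 73.0 F [ 1.1 -0.3  0.7]
t 14.13 row [-0.0003, -0.0, 0.0004, 0.0097, -0.4405, -0.0356] mm 88.4 F [ 1.1 -0.3  0.7]
t 14.13 row [-0.0003, -0.0, 0.0004, 0.0099, -0.5105, 0.0045] mm 102.1 F [ 1.1 -0.3  0.7]
t 14.13 row [-0.0003, -0.0, 0.0004, 0.01, -0.5654, 0.0696] mm 114.0 F [ 1.1 -0.3  0.7]
t 14.13 row [-0.0003, -0.0, 0.0004, 0.01, -0.6053, 0.1446] mm 124.5 F [ 1.1 -0.3  0.7]
t 14.13 row [-0.0003, -0.0, 0.0004, 0.01, -0.6202, 0.2296] mm 132.3 F [ 1.1 -0.3  0.7]
```

View pics/k1.png

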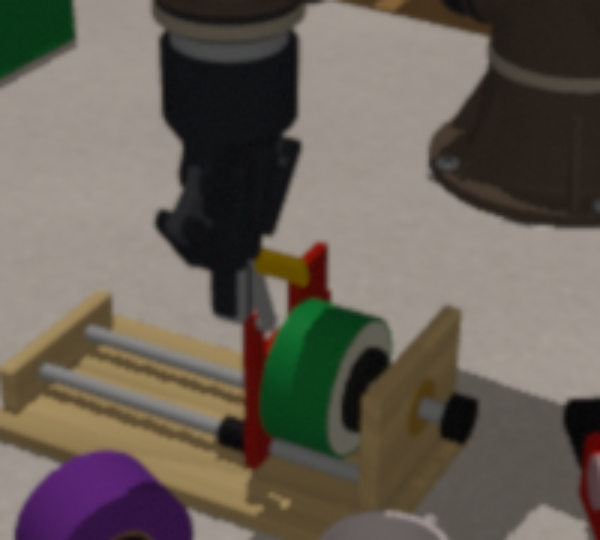

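The fingers are on the outer (+x) side of the upright paddle: the tip is at crop (225,315) and the paddle at (280,265). I'll sweep it over.

play_rows(
  series=[
    [0,0,0,0.009,-0.06,0,0],
    [0,0,0,0.009,-0.12,0,0],
    [0,0,0,0.009,-0.18,0,0],
    [0,0,0,0.009,-0.225,-0.01,0],
    [0,0,0,0.009,-0.27,-0.015,0],
  ],
)

```text
time_s: 14.6
position: [0.5986, 0.0592, 0.2221]
tcp_rot: [3.138, 0.0, 1.618]
contact_force: [2.6, -0.3, 1.8]
finger_gap: 0.0003
finger_force: 1.0
```

play_rows(
  series=[
    [0,0,0,0,-0.03,-0.012,0],
    [0,0,0,0,-0.06,-0.025,0],
    [0,0,0,0,-0.09,-0.035,0],
    [0,0,0,0,-0.13,-0.03,0],
    [0,0,0,0,-0.17,-0.018,0],
  ],
)

```text
time_s: 15.02
position: [0.5639, 0.0577, 0.2239]
tcp_rot: [3.141, 0.0, 1.618]
contact_force: [1.3, -0.1, 0.4]
finger_gap: -0.0001
finger_force: 0.9
```

play_rows(
  series=[
    [0,0,0,0,-0.035,0.02,0],
    [0,0,0,0,-0.07,0.04,0],
    [0,0,0,0,-0.098,0.07,0],
    [0,0,0,0,-0.125,0.105,0],
    [0,0,0,0,-0.135,0.125,0],
  ],
)

```text
time_s: 15.43
position: [0.5361, 0.0564, 0.1975]
tcp_rot: [-3.14, -0.0, 1.618]
contact_force: [-0.3, 0.5, 2.7]
finger_gap: 0.0
finger_force: 0.9
```

```bash
python3 - <<'E'
from k import *
for x,z in ((0,.188),(-.003,.171)): krow(x,z)
d=cap("scene"); save(d,"k2.png",(110,290,220,420),3)
E
```

```text
t 15.43 row [-0.0006, -0.0001, 0.0003, 0.002, -0.0241, 0.0477] mm 10.7 F [-0.3  0.5  2.7]
t 15.43 row [-0.0006, -0.0001, 0.0003, 0.002, -0.039, 0.1327] mm 27.7 F [-0.3  0.5  2.7]
```

View pics/k2.png

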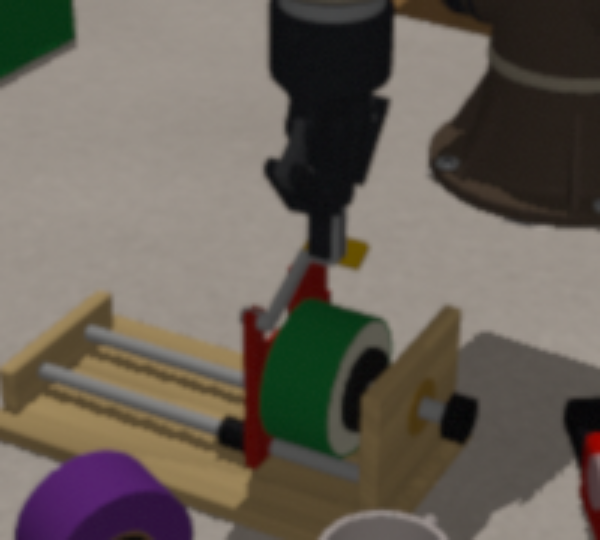

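The keeper is about half down, with the fingertip riding on the paddle at crop (330,250). I'll press it down.

play_rows(
  series=[
    [0,0,0,0,-0.02,0.03,0],
    [0,0,0,0,-0.035,0.06,0],
    [0,0,0,0,-0.045,0.085,0],
    [0,0,0,0,-0.05,0.105,0],
    [0,0,0,0,-0.05,0.115,0],
  ],
)

```text
time_s: 15.9
position: [0.527, 0.056, 0.1749]
tcp_rot: [-3.141, -0.0, 1.618]
contact_force: [-1.2, 1.1, 2.0]
finger_gap: 0.0001
finger_force: 0.8
```

play_rows(
  series=[
    [0,0,0,0,0,0.005,0],
    [0,0,0,0,0,0.01,0],
    [0,0,0,0,0,0.015,0],
  ],
)

```text
time_s: 16.15
position: [0.5272, 0.056, 0.1726]
tcp_rot: [-3.141, -0.0, 1.618]
contact_force: [-1.2, -1.0, 1.4]
finger_gap: -0.0
finger_force: 0.9
```

play_rows(
  series=[
    [0,0,0,0,0,0.004,0],
    [0,0,0,0,0,0.008,0],
  ],
)

```text
time_s: 16.32
position: [0.5273, 0.056, 0.171]
tcp_rot: [-3.141, -0.0, 1.618]
contact_force: [-0.8, 0.3, 2.0]
finger_gap: -0.0004
finger_force: 0.9
```

play_rows(
  series=[
    [0,0,0,0,0,0.003,0],
    [0,0,0,0,0,0.003,0],
  ],
)

```text
time_s: 16.48
position: [0.5273, 0.056, 0.1708]
tcp_rot: [3.141, -0.0, 1.618]
contact_force: [-2.8, -1.0, 5.7]
finger_gap: 0.0003
finger_force: 3.2
```

play_rows(
  series=[
    [0,0,0,0,0,0.003,0],
    [0,0,0,0,0,0.003,0],
  ],
)

```text
time_s: 16.65
position: [0.5274, 0.056, 0.1706]
tcp_rot: [3.141, -0.0, 1.618]
contact_force: [-4.9, 0.4, 11.8]
finger_gap: -0.0
finger_force: 5.7
```

It is at the stop: 12 N, at the expected height. Retracting.

play_rows(
  series=[
    [0,0,0,0,0,-0.03,0],
    [0,0,0,0,0,-0.15,0],
    [0,0,0,0,0,-0.35,0],
    [0,0,0,0,0,-0.55,0],
    [0,0,0,0,0,-0.75,0],
  ],
)

```text
time_s: 17.07
position: [0.5271, 0.056, 0.3218]
tcp_rot: [-3.142, -0.0, 1.618]
contact_force: [-0.5, 0.6, -0.5]
finger_gap: 0.0002
finger_force: 0.0
```

play_rows(
  series=[
    [0,0,0,-0.9,0,0,0],
    [0,0,0,-0.9,0,0,0],
    [0,0,0,-0.9,0,0,0],
    [0,0,0,-0.9,0,0,0],
    [0,0,0,-0.9,0,0,0],
  ],
)

```text
time_s: 17.48
position: [0.5359, -0.1282, 0.3199]
tcp_rot: [3.141, 0.001, 1.615]
contact_force: [-0.2, 0.1, 0.0]
finger_gap: -0.0003
finger_force: 0.0
```

```bash
python3 - <<'E'
from fit import *
p,D=fit((.5347,-.0193,.0455,.131,.0745,.05))
a=D["scene"]["pixels"][170:300,230:390]; b=D["top"]["pixels"][200:330,250:410]
cv2.imwrite("pics/fin.png",cv2.resize(np.hstack([a,b])[:,:,::-1],None,fx=2.5,fy=2.5))
print(read_state()["contact_force"])
E
```

```text
scene roll [ 2.4 -0.4]
scene guide_face [-0.2  1.9]
scene push_face [-0.6  0.5]
scene keeper_hinge [0.4 1.3]
scene paddle [ 0.2 -0.2]
top guide_face [1.2 0.2]
top push_face [-0.8 -1. ]
top keeper_hinge [-0.2  3.8]
top paddle [-3.3  1.1]
rod mm [ 0.4 -0.1  0.1  0.1  0.1 -0.2]
fit [ 0.5343 -0.0194  0.0449  0.13    0.0764  0.0622]
[ 0.67597128 -0.60779637  0.03851923]
```

View pics/fin.png

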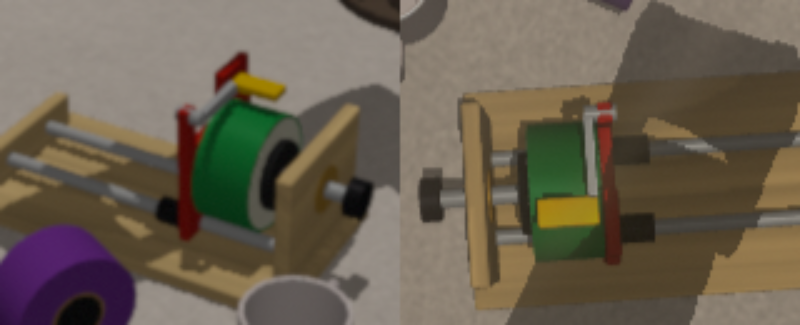

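The keeper lies level over the roll, with its paddle at crop (568,212). The roll sits against the pad and the guide is against the roll. Handing in.

```bash
python3 -c "
from bench import order
print(order.sign_off())"
```

```text
the job is handed in; nothing more can be done
None
```

The job is handed in: the roll is seated against the brake pad after about 15 N held for 1.2 s, the keeper is pressed down to its stop, and the guide is left against the roll.

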